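Pile two brass blanks on a sprung nest and hold them flush

ROBOT

A 6-joint arm with a two-finger parallel gripper is mounted at the origin on the work surface. World frame = base frame: x ahead of the robot, y to its left, z up, the work surface at z = 0. Lengths are in m, angles in rad, forces in N, time in s.
With the tool pointing down it reaches from about 0.275 to 0.775 m from the base axis. Payload 14.6 kg.
Tool frame: the origin (TCP) lies on the centre line of the jaws, within the pads' length; the fingertips stand 17 mm ahead of it and the grasp point (between the pads) lies 2 mm behind it; z points along the fingers, y is the line along which they close (so a half turn about z gives the same grasp; the last joint's range is limited). The gripper opens to 85 mm and grips with 20 to 120 N. Pads are 22 mm wide; open, the fingers measure 114 mm over their backs; the gripper's body (76 mm by 85 mm) begins 54 mm behind the grasp point. The pads swing forward as they close: fully open they stand 13 mm farther back than shut.
Start: joints at [1.005, 0.263, -0.048, 1.259, 0, 1.415], TCP at [0.21, 0.481, 0.248] pointing down, gripper open.
Joint ranges: [-2.65, 2.65], [-0.89, 1.7], [-1.18, 1.37], [-2.13, 2.11], [-1.35, 1.29], [-3.14, 3.14]. Speed limits (rad/s): [1.89, 1.89, 2.57, 2.79, 3.14, 3.14].

INTERFACE

Orientations are given as a 3x3 rotation matrix whose columns are the frame's x, y, z axes.
In Python, from plant import env gives the robot as it stands.
- The arm moves only by the tool arm_command, never from a script. Its argument "steps" is a list that holds one entry, the list of rows, each a list of 5 numbers: the shift along the tool's x, y, z in cm, then the turn about the tool's z in degrees, then the opening, from 0 (shut) to 1 (fully open). A call has 1 to 8 rows; each row is the pose to reach, as a shift and turn from the pose commanded when the call began, along the tool's axes at that moment; what a row does not reach only later rows make up. A row lasts 1/10 s, in which the tool goes at most 50 mm and 8.59 degrees, less where a joint would pass 70% of its speed; a pose out of reach is approached as far as the arm can. A call with a gripper value outside its range is refused whole. The fingers move at their own pace and stop on an object; "newtons" is the grip in N (left out, the last holds). Time passes only in rows, so rows that repeat a pose let the fingers close. It gives the time, the measured TCP pose, the force, the opening and the grip force at its end, in the units of the state.
- env.observe(): the state, without advancing time (a new reading comes with each control period).
- env.capture(name): name is "scene" or "top"; returns the picture (420x560x3 uint8, red, green, blue); there is no depth.
- env.calibration(name): a dict with "intrinsics" (3x3 intrinsics, pixels), "distortion" ([k1, k2, p1, p2, k3] as OpenCV has them; the pictures are not rectified), "eye" and "rotation" of the camera in the world. Camera axes: x right, y down, z forward; pixel columns grow to the right and rows downward; lengths in m; the calibration is good to about 2 mm. A picture is of the moment at which its call begins. calibration takes no time and is no camera call.
- env.job_done(): hands the job in; it is judged then, once.
Trained networks look in the newest picture that a camera, given by its name, has taken for a name from the list of things; names that differ only in an ending like _2 or _b are one class to them, and where a whole thing is asked for, a point or a joint stands for the part that bears it (a point fixed in the world has none). Each returns a list of dicts, best first, with "confidence" (0 to 1); they miss things now and then, are a little off and sometimes report something else, mostly with a low value. They report only what shows in the picture. A call takes as long as a camera call. They do not tell look-alikes from the thing itself.
- env.regions_of(query, camera): "region" (420x560 bool, what is visible of it) and "xy" ([column, row] in pixels, amid what is visible of it).
The state is a dict: "t": time; "q": joint angles; "dq": joint speeds; "joint_efforts": joint torques, N m; "position": TCP position; "eef_rot": TCP orientation; "contact_force": force on the tool from outside, world axes, zero at the start; "moment": the same for the moment, N m; "width": opening from 0.0 (shut) to 1.0 (fully open); "grasp_force": force on a finger pad.
Only numpy, scipy, OpenCV 4.12 (cv2) and the standard library are available. Lean on these libraries where they do the work, as an engineer would, in place of code of your own. Each camera call takes 0.05 s, during which the arm holds its last target. There are 200 camera calls.

TASK

Lay the thick brass blank on the sprung nest's platen and let go, then lay the thin brass blank with the ring marks face up on top of it and let go, so that both make one squarely aligned pile in line with the platen. Then push the pile straight down against the springs until its top face is flush with the tops of the two steel gauge posts, neither proud nor sunk, and keep holding it there: the program finishes while you are still pressing. Leave the whetstone, loupe, screwdriver and pin jar where they are.

Things in the scene. Friction and masses are not known exactly. Their poses are not given: they have to be found in the camera images.
- block: the thick brass blank, loose: a 64 (its x) x 48 (its y) x 14 mm (z) rectangular block, plain but for two small dark dots on its top, about 0.34 kg (+-20 %). Origin: centre of its underside. It starts lying flat on the bench; it goes at the bottom of the pile. A half turn about z makes no difference.
- plate: the thin brass blank, loose: 64 (its x) x 48 (its y) x 8 mm (z), flat, with two concentric dark rings marked on its top, about 0.20 kg (+-20 %). Origin: centre of its underside. It starts lying flat on the bench, ring side up, in either of the two places where the blanks lie; it goes on top of the thick one. A half turn about z makes no difference.
- plate_top (a point): centre of the thin blank's top face, 8 mm above its underside; same axes as the blank.
- fixture: the sprung nest, fixed to the bench: dark steel base 156 (x) x 112 (y) x 14 mm (z) carrying the sprung platen at its middle and a gauge post at either end in x. Origin: centre of the underside of the base, on the bench. Its place and yaw vary.
- platen_top (a point): centre of the top face of the sprung platen, an aluminium plate 68 (x) x 52 (y) x 10 mm (z), axes as the nest's; right above the nest's origin, 52 mm above the bench at rest; it moves down with the platen. The blanks lie with their long side along the nest's x, centred here.
- platen (a joint): travel of the platen in m: 0 at rest (up), growing as it is pressed straight down, stop at 0.022. The springs carry the two blanks without sinking; with the pile on, it starts to move at about 3 N (2 to 4.5 N) and takes about 0.5 N more for each mm: some 6 to 12 N at flush. It springs back when let go.
- gauge_top (a point): point above the nest's origin, midway between the two steel gauge posts, level with their flat tops; z up, axes as the nest's. Posts 14 (x) x 44 mm (y), centred 51 mm from the middle along +x and -x, 88 mm clear between; the platen's long sides (+y, -y) are open for fingers. Tops 59 to 67 mm above the bench, so the pile's top (74 mm at rest) must go down 7 to 15 mm.
- stone: bystander: grey whetstone, 70 (x) x 22 x 16 mm, lying on the bench. Origin: centre of its underside.
- loupe: bystander: black loupe standing on the bench, 34 mm across, 34 mm high. Origin: centre of its underside.
- driver: bystander: screwdriver lying on the bench, 150 mm long along its x.
- pins: bystander: small glass pin jar with steel cap, 44 mm across, 50 mm high. Origin: centre of its underside.
Mind the look-alikes: they are no part of the job. What is shaped like the plate but blue or purple is not meant. Leave any blue or green look-alike of the block alone.

How it is judged:
By the outcome, as a careful person would: the job done as asked, in the order asked, and still so for the second after the job is handed in, while the arm keeps its last pose, push and grip.
It also fails if it takes over 61 s, if anything falls off the work surface, if the arm or the gripper's body presses on something with over 40 N, if the wrist force passes 120 N, or if a joint passes its speed limit or range.

## Working session

There is one attempt and no reset: what is moved stays moved. The work goes in short steps, Python scripts to look and compute and a tool call to move; the robot and the scene stay as the last step left them, time stands still between calls to the robot, and variables do not carry over. Pictures are saved under pics/ and viewed, at most 10 in all, crops included, and the job is handed in when it is done.

Besides the shell and the picture viewer there is one more tool, called after "Request:" as name([rows], argument=value, ...), one row to a line, values as JSON. arm_command: Moves the arm, as the interface text tells. Its arguments: {"type":"object","properties":{"steps":{"type":"array","items":{"type":"array","items":{"type":"array","items":{"type":"number"}}}},"newtons":{"type":"number"}},"required":["steps"]}

```bash
ls; mkdir -p pics
python3 - <<'E'
from plant import env
import cv2,numpy as np
for n in("scene","top"):
    im=env.capture(n); cv2.imwrite(f"pics/{n}0.png",im[:,:,::-1])
    c=env.calibration(n); print(n,c)
    for q in("block","plate","fixture","platen_top","stone","loupe","driver","pins"):
        for r in env.regions_of(q,n)[:5]:
            print(q,np.round(r["xy"]),round(r["confidence"],2),r["region"].sum())
print(env.observe())
E
```

```text
pics
scene {'intrinsics': array([[431.59630615,   0.        , 278.86728056],
       [  0.        , 431.59630615, 215.13842072],
       [  0.        ,   0.        ,   1.        ]]), 'distortion': array([-0.020745,  0.      ,  0.      ,  0.      ,  0.      ]), 'eye': array([ 0.94175805, -0.6855882 ,  0.76047964]), 'rotation': array([[ 0.8791939 ,  0.30835685, -0.36322739],
       [ 0.47629947, -0.58883925,  0.65299859],
       [-0.01252595, -0.74711739, -0.66457408]])}
block [258. 162.] 0.85 265
block [312. 172.] 0.76 290
block [275. 185.] 0.57 318
plate [382. 210.] 0.87 322
plate [351. 185.] 0.61 287
plate [323. 209.] 0.6 323
plate [273. 188.] 0.18 314
fixture [276. 249.] 0.76 1843
platen_top [276. 233.] 0.96 500
stone [131. 306.] 0.87 361
loupe [290. 150.] 0.58 106
driver [338. 289.] 0.84 406
pins [365. 228.] 0.86 380
pins [290. 150.] 0.18 101
top {'intrinsics': array([[511.65563868,   0.        , 275.14706011],
       [  0.        , 511.65563868, 206.99989198],
       [  0.        ,   0.        ,   1.        ]]), 'distortion': array([0.00137668, 0.        , 0.        , 0.        , 0
[... 700 characters left out ...]
00,
       -1.21991198e-05,  1.41552076e+00]), 'dq': array([ 0.00031799,  0.00120965,  0.00089692,  0.00064303, -0.00284788,
       -0.00035172]), 'joint_efforts': array([-1.91237923e-03, -6.37425256e+01,  3.84766209e+01,  1.35162063e-03,
       -2.63117545e-04,  2.50518241e-06]), 'position': array([0.20966493, 0.48132715, 0.24829554]), 'eef_rot': array([[-9.16794538e-01,  3.99359204e-01,  2.37812653e-05],
       [ 3.99359204e-01,  9.16794538e-01,  1.46779056e-05],
       [-1.59407775e-05,  2.29538909e-05, -1.00000000e+00]]), 'contact_force': array([0.44279985, 0.13050359, 0.34199153]), 'moment': array([ 0.0051312 ,  0.01733784, -0.04097476]), 'grasp_force': 0.0, 'width': 0.9987793279397942}
```

Run:
```python
import cv2
a=cv2.imread("pics/top0.png")
cv2.imwrite("pics/top0c.png",cv2.resize(a[100:340,110:400],None,fx=2.5,fy=2.5,interpolation=cv2.INTER_CUBIC))
```

```text
(no output)
```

View pics/top0c.png

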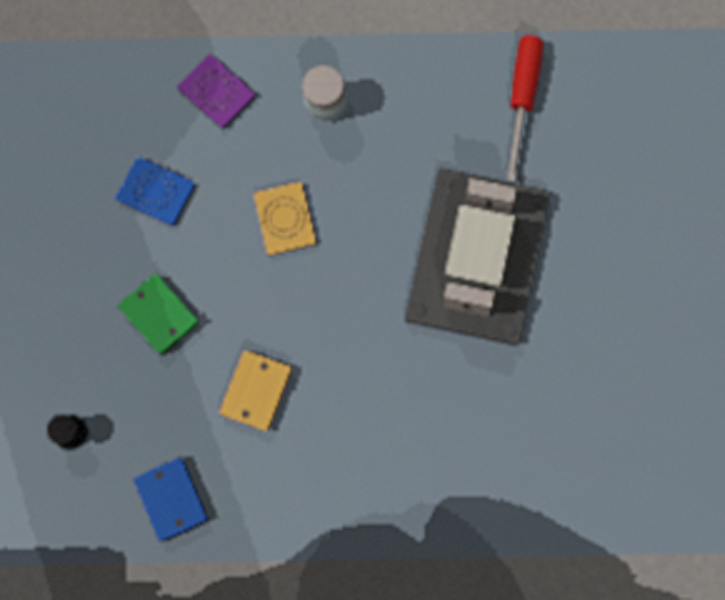

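View pics/scene0.png

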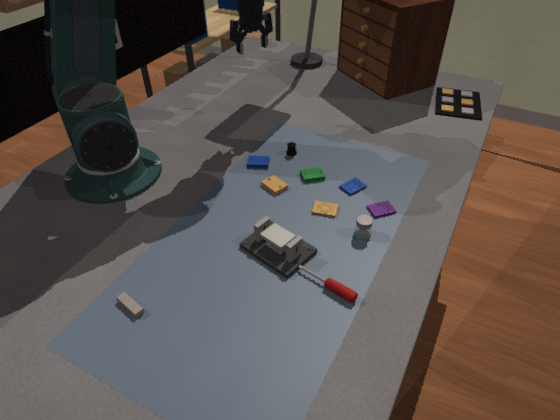

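The brass pair stands out. In the top picture the ringed brass plate is at (224,187), while the purple (199,137) and blue (173,176) ringed ones are look-alikes. The brass block with two dots is at (211,253), while the green (174,227) and blue (177,298) ones are look-alikes. The 2.5x crop confirms both by colour and marks. The nest is at (302,198), with the driver's tip close to its end. Next I fit the poses.

```bash
cat > h.py <<'E'
import cv2,numpy as np
from scipy.optimize import minimize
from plant import env
U=6
def proj(P,n):
    c=env.calibration(n);R=c["rotation"].T
    return cv2.projectPoints(np.float64(P),cv2.Rodrigues(R)[0],-R@c["eye"],c["intrinsics"],c["distortion"])[0][:,0]
def box(x,y,a,L,W,z0,z1):
    c,s=np.cos(a),np.sin(a)
    return np.array([[x+c*u*L-s*v*W,y+s*u*L+c*v*W,z] for u in(-.5,.5) for v in(-.5,.5) for z in(z0,z1)])
def ray(xy,z,n):
    c=env.calibration(n);u=cv2.undistortPoints(np.float64([[xy]]),c["intrinsics"],c["distortion"])[0,0]
    d=c["rotation"]@[*u,1];return c["eye"]+d*(z-c["eye"][2])/d[2]
def sil(p,n,dims,off):
    m=np.zeros((off[3]*U,off[2]*U),np.uint8)
    h=cv2.convexHull(((proj(box(*p,*dims),n)-off[:2]+.5)*U*16-8).astype(np.int32))
    cv2.fillConvexPoly(m,h,1,shift=4);return m
def fit(im,n,dims,xy,maskf,r=32):
    """maskf: upsampled float RGB -> bool mask"""
    x0,y0=int(xy[0])-r,int(xy[1])-r
    big=cv2.resize(im[y0:y0+2*r,x0:x0+2*r],None,fx=U,fy=U,interpolation=cv2.INTER_CUBIC).astype(float)
    m=maskf(big).astype(np.uint8)
    k,lab,st,_=cv2.connectedComponentsWithStats(m);i=lab[r*U,r*U] or 1+np.argmax(st[1:,4])
    m=cv2.morphologyEx((lab==i).astype(np.uint8),cv2.MORPH_CLOSE,np.ones((25,25)))
    g=ray(xy,(dims[2]+dims[3])/2,n)[:2];best=None
    f=lambda p:np.mean(sil(p,n,dims,(x0,y0,2*r,2*r))!=m)
    for a in np.arange(0,np.pi,np.pi/8):
        s=minimize(f,[*g,a],method="Nelder-Mead",options=dict(initial_simplex=[[*g,a],[g[0]+.006,g[1],a],[g[0],g[1]+.006,a],[*g,a+.3]],xatol=1e-5,fatol=1e-6))
        if best is None or s.fun<best.fun:best=s
    return best.x,best.fun/m.mean()
brass=lambda b:(b[...,0]-b[...,2])>50
def light(b): return (b.min(-1)>140)
E
python3 - <<'E'
from h import *
S=cv2.imread("pics/scene0.png")[:,:,::-1];T=cv2.imread("pics/top0.png")[:,:,::-1]
print("px platen",T[198,302],S[236,277],"post",T[176,306],T[219,298],"brass",T[187,224])
for nm,d,t,s in(("block",(.064,.048,0,.014),(211,253),(275,185)),("plate",(.064,.048,0,.008),(224,187),(325,209))):
    for n,im,xy in(("top",T,t),("scene",S,s)):
        p,e=fit(im,n,d,xy,brass); print(nm,n,np.round(p[:2]*1000,1),np.degrees(p[2])%180,e)
# posts & platen thresholds
for th in(110,130,150): 
  p,e=fit(T,"top",(.068,.052,.042,.052),(302,198),lambda b:(b.min(-1)>th)&(b[...,0]-b[...,2]>5));print(th,np.round(p[:2]*1000,1),np.degrees(p[2])%180,e)
p,e=fit(T,"top",(.156,.112,0,.014),(302,201),lambda b:~((b[...,2]>85)&(b[...,2]-b[...,0]>12)),48);print("base",np.round(p[:2]*1000,1),np.degrees(p[2])%180,e)
E
```

```text
px platen [177 175 160] [174 169 158] post [163 152 145] [165 155 148] brass [191 152  79]
block top [456.4 165.9] 159.11896222494826 0.03030450669914738
block scene [452.1 168.3] 150.82104949161806 0.3479143179255919
plate top [625.8 139.2] 13.155431661145686 0.03153350092906329Traceback (most recent call last):
  File "<stdin>", line 6, in <module>
  File "h.py", line 28, in fit
    s=minimize(f,[*g,a],method="Nelder-Mead",options=dict(initial_simplex=[[*g,a],[g[0]+.006,g[1],a],[g[0],g[1]+.006,a],[*g,a+.3]],xatol=1e-5,fatol=1e-6))
    res = _minimize_neldermead(fun, x0, args, callback, bounds=bounds,
                               **options)
    fxe = func(xe)
    fx = function(np.copy(x), *(wrapper_args + args))
  File "h.py", line 26, in <lambda>
    f=lambda p:np.mean(sil(p,n,dims,(x0,y0,2*r,2*r))!=m)
                       ~~~^^^^^^^^^^^^^^^^^^^^^^^^^^
  File "h.py", line 16, in sil
    h=cv2.convexHull(((proj(box(*p,*dims),n)-off[:2]+.5)*U*16-8).astype(np.int32))
                       ~~~~^^^^^^^^^^^^^^^^^
  File "h.py", line 6, in proj
    c=env.calibration(n);R=c["rotation"].T
ValueError: time passes only in moves, steps and waits
```

```bash
sed -i 's/^U=6/U=6\nCAL={n:env.calibration(n) for n in("top","scene")}/; s/c=env.calibration(n)/c=CAL[n]/; s/^brass=.*/brass=lambda b:(b[...,0]>1.35*b[...,2])/' h.py
python3 - <<'E'
from h import *
S=cv2.imread("pics/scene0.png")[:,:,::-1];T=cv2.imread("pics/top0.png")[:,:,::-1]
for nm,d,t,s in(("block",(.064,.048,0,.014),(211,253),(275,185)),("plate",(.064,.048,0,.008),(224,187),(325,209))):
    for n,im,xy in(("top",T,t),("scene",S,s)):
        p,e=fit(im,n,d,xy,brass); print(nm,n,np.round(p[:2]*1000,1),round(np.degrees(p[2])%180,1),round(e,3))
for th in(90,120,140): 
  p,e=fit(T,"top",(.068,.052,.042,.052),(302,198),lambda b:(b.min(-1)>th)&(b[...,1]-b[...,2]>8));print(th,np.round(p[:2]*1000,1),np.degrees(p[2])%180,round(e,3))
p,e=fit(S,"scene",(.068,.052,.042,.052),(277,236),lambda b:(b.min(-1)>110)&(b[...,1]-b[...,2]>7));print("sc",np.round(p[:2]*1000,1),np.degrees(p[2])%180,round(e,3))
p,e=fit(T,"top",(.156,.112,0,.014),(302,201),lambda b:~((b[...,2]>80)&(b[...,2]-b[...,0]>12)),48);print("base",np.round(p[:2]*1000,1),np.degrees(p[2])%180,round(e,3))
E
```

```text
block top [456.2 165.5] 159.3 0.019
block scene [455.3 164. ] 158.3 0.052
plate top [625.5 139. ] 12.8 0.025
plate scene [624.4 138.4] 13.6 0.059
90 [584.6 -48.7] 166.61368672361704 0.025
120 [584.4 -48.8] 166.42246411549445 0.044
140 [585.7 -48.7] 166.63172348305739 0.096
sc [579.1 -44.3] 165.24967785731556 0.275
base [584.1 -49.7] 166.4570410163617 0.092
```

```bash
cat >> h.py <<'E'
def rel(x,y,z,ang):
    """world target mm, tool x heading deg (mod 180) -> row in tool axes, cm/deg"""
    s=env.observe();R=s["eef_rot"];d=R.T@(np.array([x,y,z])/1000-s["position"])*100
    h=np.degrees(np.arctan2(R[1,0],R[0,0]));t=-((ang-h+90)%180-90)
    print("rel cm",np.round(d,2),"turn",round(t,2),"| pos",np.round(s["position"]*1000,1),"head",round(h,1),"w",round(s["width"],3),"F",np.round(s["contact_force"],1),"g",round(s["grasp_force"],1),"t",s["t"],"tilt",np.round(R[:2,2],4))
E
python3 -c "
from h import *
rel(456.2,165.5,100,159.3)"
```

```text
rel cm [-35.21 -19.11  14.83] turn -2.84 | pos [209.7 481.3 248.3] head 156.5 w 0.999 F [0.4 0.1 0.3] g 0.0 t 0.9 tilt [0. 0.]
```

Request:
arm_command([
  [[-35.2,-19.1,14.8,-2.8,0.75],[-35.2,-19.1,14.8,-2.8,0.75],[-35.2,-19.1,14.8,-2.8,0.75],[-35.2,-19.1,14.8,-2.8,0.75],[-35.2,-19.1,14.8,-2.8,0.75],[-35.2,-19.1,14.8,-2.8,0.75],[-35.2,-19.1,14.8,-2.8,0.75],[-35.2,-19.1,14.8,-2.8,0.75]],
], newtons=40)

```text
t: 1.7
position: [0.4415, 0.1838, 0.1092]
eef_rot: [[-0.935, 0.354, 0.001], [0.354, 0.935, 0.0], [-0.001, 0.0, -1.0]]
contact_force: [1.1, 1.6, -0.7]
width: 0.752
grasp_force: 0.0
```

```bash
python3 -c "
from h import *
rel(456.2,165.5,35,159.3)"
```

```text
rel cm [-2.02 -1.2   7.42] turn -0.04 | pos [441.5 183.8 109.2] head 159.3 w 0.752 F [ 1.1  1.6 -0.7] g 0.0 t 1.7 tilt [0.0007 0.0002]
```

Request:
arm_command([
  [[0,0,0,0,0.75],[0,0,0,0,0.75],[0,0,0,0,0.75]],
])

```text
t: 2.0
position: [0.4402, 0.1861, 0.1099]
eef_rot: [[-0.935, 0.354, 0.0], [0.354, 0.935, 0.0], [0.0, 0.0, -1.0]]
contact_force: [-0.2, 0.3, 1.4]
width: 0.75
grasp_force: 0.0
```

```bash
python3 -c "
from h import *
rel(456.2,165.5,30,159.3)"
```

```text
rel cm [-2.23 -1.36  7.99] turn -0.01 | pos [440.2 186.1 109.9] head 159.3 w 0.75 F [-0.2  0.3  1.4] g 0.0 t 2.0 tilt [0.0001 0.0002]
```

Request:
arm_command([
  [[-2.23,-1.36,3,0,0.75],[-2.23,-1.36,5,0,0.75],[-2.23,-1.36,7,0,0.75],[-2.23,-1.36,8,0,0.75],[-2.23,-1.36,8,0,0.75],[-2.23,-1.36,8,0,0.75]],
])

```text
t: 2.6
position: [0.4567, 0.1656, 0.0304]
eef_rot: [[-0.936, 0.353, 0.001], [0.353, 0.936, 0.0], [-0.001, 0.0, -1.0]]
contact_force: [0.6, -0.5, 0.5]
width: 0.754
grasp_force: 0.0
```

```bash
python3 -c "
from h import *
rel(456.2,165.5,20,159.3)
im=env.capture('scene');cv2.imwrite('pics/s1.png',cv2.resize(im[110:260,200:400,::-1],None,fx=4,fy=4,interpolation=cv2.INTER_CUBIC))"
```

```text
rel cm [ 0.04 -0.02  1.04] turn 0.03 | pos [456.7 165.6  30.4] head 159.3 w 0.754 F [ 0.6 -0.5  0.5] g 0.0 t 2.6 tilt [0.0007 0.0001]
```

View pics/s1.png

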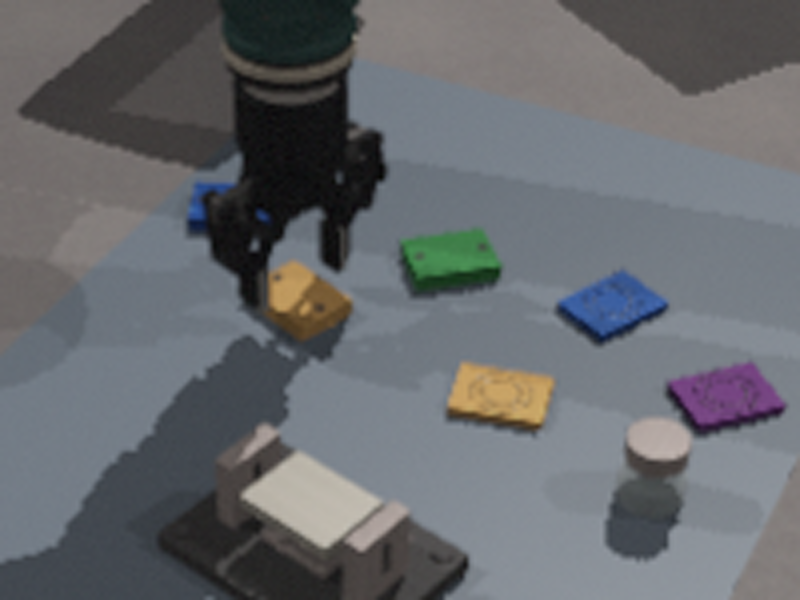

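The fingers straddle the brass block (crop 255,290 and 335,250), clear of everything else. I'll lower and grip.

Request:
arm_command([
  [[0,0,0.5,0,0.75],[0,0,1.0,0,0.7],[0,0,1.0,0,0.4],[0,0,1.0,0,0.4],[0,0,1.0,0,0.4],[0,0,1.0,0,0.4],[0,0,1.0,0,0.4],[0,0,1.0,0,0.4]],
], newtons=40)

```text
t: 3.45
position: [0.4565, 0.165, 0.0196]
eef_rot: [[-0.935, 0.354, -0.0], [0.354, 0.935, -0.0], [0.0, -0.0, -1.0]]
contact_force: [-0.7, 1.0, -1.0]
width: 0.548
grasp_force: 42.0
```

```bash
python3 -c "
from h import *
rel(456.2,165.5,120,159.3)"
```

```text
rel cm [  0.05   0.04 -10.04] turn -0.04 | pos [456.5 165.   19.6] head 159.3 w 0.548 F [-0.7  1.  -1. ] g 42.0 t 3.45 tilt [-0.0003 -0.    ]
```

Request:
arm_command([
  [[0,0,-3,0,0.4],[0,0,-6,0,0.4],[0,0,-9,0,0.4],[0,0,-11,0,0.4],[0,0,-11,0,0.4],[0,0,-11,0,0.4]],
])

```text
t: 4.05
position: [0.4564, 0.1649, 0.129]
eef_rot: [[-0.935, 0.354, -0.0], [0.354, 0.935, -0.0], [-0.0, -0.0, -1.0]]
contact_force: [-0.3, 0.1, -4.2]
width: 0.541
grasp_force: 43.7
```

```bash
python3 -c "
from h import *
rel(584.9,-49,130,166.5)"
```

```text
rel cm [-19.59 -15.45  -0.1 ] turn -7.24 | pos [456.4 164.9 129. ] head 159.3 w 0.541 F [-0.3  0.1 -4.2] g 43.7 t 4.05 tilt [-0.0001 -0.0002]
```

Request:
arm_command([
  [[-4,-3,0,-1.5,0.4],[-8,-6.2,0,-3,0.4],[-12,-9.3,0,-4.5,0.4],[-16,-12.5,0,-6,0.4],[-19.6,-15.45,0,-7.25,0.4],[-19.6,-15.45,0,-7.25,0.4],[-19.6,-15.45,0,-7.25,0.4],[-19.6,-15.45,0,-7.25,0.4]],
])

```text
t: 4.85
position: [0.5842, -0.0482, 0.1284]
eef_rot: [[-0.972, 0.233, -0.002], [0.233, 0.972, 0.001], [0.002, 0.0, -1.0]]
contact_force: [-0.3, -0.7, -2.4]
width: 0.544
grasp_force: 43.7
```

Request:
arm_command([
  [[0,0,0,0,0.4],[0,0,0,0,0.4],[0,0,0,0,0.4]],
])

```text
t: 5.15
position: [0.585, -0.0483, 0.1298]
eef_rot: [[-0.973, 0.232, 0.0], [0.232, 0.973, -0.0], [-0.0, -0.0, -1.0]]
contact_force: [-0.5, 0.3, -3.3]
width: 0.55
grasp_force: 43.7
```

```bash
python3 -c "
from h import *
rel(584.9,-49,72,166.5)"
```

```text
rel cm [-0.   -0.07  5.78] turn 0.06 | pos [585.  -48.3 129.8] head 166.6 w 0.55 F [-0.5  0.3 -3.3] g 43.7 t 5.15 tilt [ 0.0002 -0.0001]
```

Request:
arm_command([
  [[0,-0.07,2,0,0.4],[0,-0.07,4,0,0.4],[0,-0.07,5.2,0,0.4],[0,-0.07,5.5,0,0.4],[0,-0.07,5.65,0,0.4],[0,-0.07,5.75,0,0.4],[0,-0.07,5.8,0,0.4],[0,-0.07,5.8,0,0.4]],
])

```text
t: 5.95
position: [0.5853, -0.0497, 0.0721]
eef_rot: [[-0.972, 0.233, 0.001], [0.233, 0.972, -0.0], [-0.001, 0.0, -1.0]]
contact_force: [-0.4, -0.2, -4.1]
width: 0.55
grasp_force: 43.7
```

```bash
python3 -c "
from h import *
rel(584.9,-49,71.6,166.5)
im=env.capture('top');cv2.imwrite('pics/t2.png',cv2.resize(im[130:270,230:400,::-1],None,fx=4,fy=4,interpolation=cv2.INTER_CUBIC))"
```

```text
rel cm [0.05 0.06 0.05] turn 0.01 | pos [585.3 -49.7  72.1] head 166.5 w 0.55 F [-0.4 -0.2 -4.1] g 43.7 t 5.95 tilt [ 0.0007 -0.0002]
```

Request:
arm_command([
  [[0.02,0.03,0.06,0,0.4],[0.02,0.03,0.08,0,0.4],[0.02,0.03,0.08,0,0.6],[0.02,0.03,0.08,0,0.7],[0.02,0.03,0.08,0,0.75],[0.02,0.03,0.08,0,0.75],[0.02,0.03,0.08,0,0.75]],
])

```text
t: 6.7
position: [0.5849, -0.0492, 0.0708]
eef_rot: [[-0.972, 0.233, -0.0], [0.233, 0.972, 0.0], [0.0, 0.0, -1.0]]
contact_force: [-0.7, 0.4, -0.2]
width: 0.753
grasp_force: 0.0
```

Request:
arm_command([
  [[0,0,-1,0,0.75],[0,0,-3,0,0.75],[0,0,-6,0,0.75],[0,0,-6,0,0.75],[0,0,-6,0,0.75]],
])

```text
t: 7.2
position: [0.5853, -0.0493, 0.1317]
eef_rot: [[-0.972, 0.233, 0.002], [0.233, 0.972, -0.0], [-0.002, 0.0, -1.0]]
contact_force: [0.0, 1.2, -0.8]
width: 0.753
grasp_force: 0.0
```

```bash
python3 -c "
from h import *
rel(625.5,139,120,12.8)"
```

```text
rel cm [ 0.48 19.25  1.17] turn -26.29 | pos [585.3 -49.3 131.7] head 166.5 w 0.753 F [ 0.   1.2 -0.8] g 0.0 t 7.2 tilt [ 0.0016 -0.0004]
```

Request:
arm_command([
  [[0.05,3,0,-4,0.75],[0.15,7,0,-9,0.75],[0.25,11,0,-15,0.75],[0.38,15,0,-21,0.75],[0.48,19.25,0.5,-26.3,0.75],[0.48,19.25,0.5,-26.3,0.75],[0.48,19.25,0.5,-26.3,0.75],[0.48,19.25,0.5,-26.3,0.75]],
])

```text
t: 8.0
position: [0.6248, 0.1382, 0.1254]
eef_rot: [[-0.975, -0.22, -0.001], [-0.22, 0.975, -0.0], [0.001, -0.0, -1.0]]
contact_force: [1.1, 0.1, 0.1]
width: 0.747
grasp_force: 0.0
```

Request:
arm_command([
  [[0,0,0,0,0.75],[0,0,0,0,0.75],[0,0,0,0,0.75]],
])

```text
t: 8.3
position: [0.6252, 0.1383, 0.126]
eef_rot: [[-0.975, -0.221, 0.0], [-0.221, 0.975, -0.0], [-0.0, -0.0, -1.0]]
contact_force: [0.1, -1.0, -0.1]
width: 0.746
grasp_force: 0.0
```

```bash
python3 -c "
from h import *
rel(625.5,139,30,12.8)
im=env.capture('top');cv2.imwrite('pics/t3.png',im[:,:,::-1])
for th in (90,): pass
p,e=fit(im,'top',(.064,.048,.052,.066),(302,198),brass);print('block',np.round(p[:2]*1000,1),np.degrees(p[2])%180,e)
cv2.imwrite('pics/t3c.png',cv2.resize(im[130:270,200:400,::-1],None,fx=4,fy=4,interpolation=cv2.INTER_CUBIC))"
```

```text
rel cm [-0.05  0.06  9.6 ] turn -0.05 | pos [625.2 138.3 126. ] head -167.2 w 0.746 F [ 0.1 -1.  -0.1] g 0.0 t 8.3 tilt [ 0.0002 -0.    ]
block [584.8 -52.2] 166.57460558946335 0.04929514632405425
```

View pics/t3c.png

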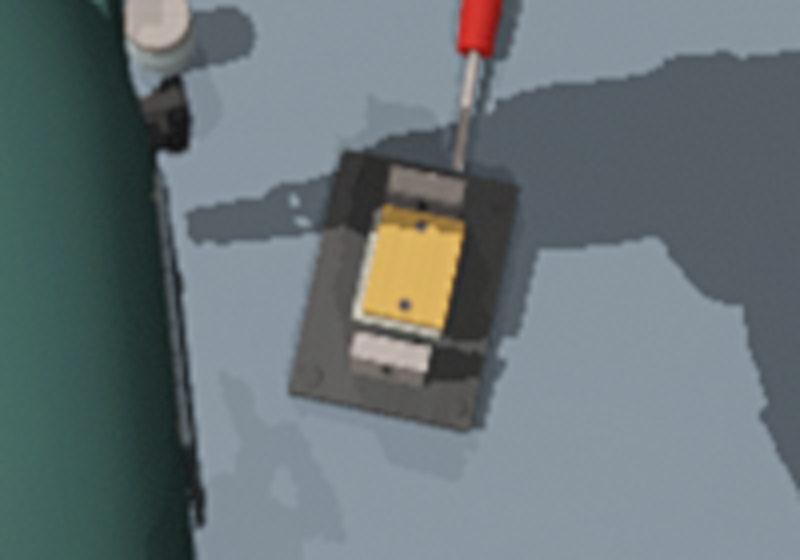

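Run:
```python
from h import *
T0=cv2.imread("pics/top0.png")[:,:,::-1];S0=cv2.imread("pics/scene0.png")[:,:,::-1]
T=cv2.imread("pics/t3.png")[:,:,::-1];S=env.capture("scene");cv2.imwrite("pics/s3.png",S[:,:,::-1])
p,e=fit(S,"scene",(.064,.048,.052,.066),(279,232),brass);print("block scene",np.round(p[:2]*1000,1),np.degrees(p[2])%180,e)
for n,im in(("top",T0),("scene",S0)):
    b=(584.5e-3,-48.8e-3,np.radians(166.5));K=6
    c=np.array([302,201] if n=="top" else [277,247])-[45,38];w=im[c[1]:c[1]+76,c[0]:c[0]+90]
    g=cv2.resize(w,None,fx=K,fy=K,interpolation=cv2.INTER_CUBIC)[:,:,::-1].copy()
    def draw(dims,off,col):
        q=box(b[0]+np.cos(b[2])*off,b[1]+np.sin(b[2])*off,b[2],*dims);q=q[[0,2,6,4]] if dims[2]==dims[3] else q
        h=proj(q,n);cv2.polylines(g,[np.int32((h-c+.5)*K)],True,col,1)
    for z in((.052),):draw((.068,.052,z,z),0,(0,0,255))
    draw((.156,.112,.014,.014),0,(0,255,0));draw((.156,.112,0,0),0,(255,255,0))
    for o in(-.051,.051):draw((.014,.044,.063,.063),o,(255,0,255))
    cv2.imwrite(f"pics/ov_{n}.png",g)
a=cv2.imread("pics/ov_top.png");b=cv2.imread("pics/ov_scene.png");cv2.imwrite("pics/ov.png",cv2.resize(np.hstack([a,b]),(800,338)) )
```

```text
block scene [582.6 -52.6] 165.78418281837125 0.029008574215741642
```

View pics/ov.png

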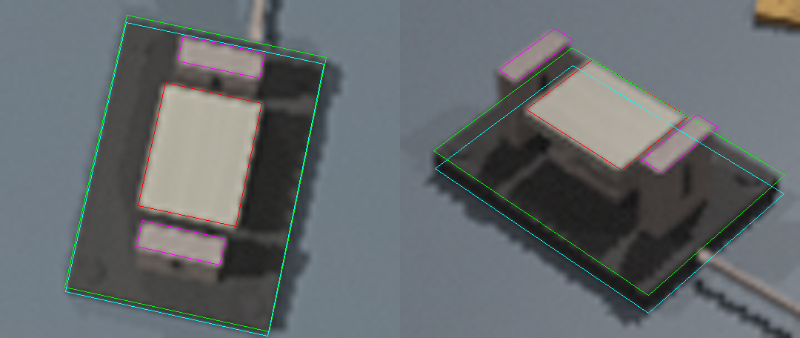

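The fitted nest pose (584.5, -48.8, yaw -13.5°) matches both views: red outline on the platen, magenta on the posts. The block sits about 3.5 mm towards -y, so release moved it. I'll go back and re-centre it.

```bash
python3 -c "
from h import *
rel(584.6,-48.8,125,166.5)"
```

```text
rel cm [  8.1  -17.38   0.09] turn 26.28 | pos [625.2 138.6 125.9] head -167.2 w 0.75 F [ 0.3 -0.5 -0.5] g 0.0 t 8.4 tilt [ 0.0001 -0.    ]
```

Request:
arm_command([
  [[1.7,-3.5,0,5,0.75],[3.4,-7.1,0,11,0.75],[5,-10.7,0,17,0.75],[6.6,-14.2,0,23,0.75],[8.1,-17.38,0,26.3,0.75],[8.1,-17.38,0,26.3,0.75],[8.1,-17.38,0,26.3,0.75],[8.1,-17.38,0,26.3,0.75]],
])

```text
t: 9.2
position: [0.5848, -0.0477, 0.1259]
eef_rot: [[-0.973, 0.232, 0.0], [0.232, 0.973, 0.0], [-0.0, 0.0, -1.0]]
contact_force: [-0.4, 0.9, 0.2]
width: 0.753
grasp_force: 0.0
```

Request:
arm_command([
  [[0,0,0,0,0.75],[0,0,0,0,0.75]],
])

```text
t: 9.4
position: [0.5848, -0.0475, 0.1258]
eef_rot: [[-0.973, 0.232, -0.0], [0.232, 0.973, 0.0], [0.0, 0.0, -1.0]]
contact_force: [0.7, 0.5, 0.5]
width: 0.752
grasp_force: 0.0
```

```bash
python3 -c "
from h import *
rel(584.6,-48.8,72,166.5)"
```

```text
rel cm [-0.01 -0.13  5.38] turn 0.1 | pos [584.8 -47.5 125.8] head 166.6 w 0.752 F [0.7 0.5 0.5] g 0.0 t 9.4 tilt [-0.0001  0.0001]
```

Request:
arm_command([
  [[0,-0.13,2,0.1,0.75],[0,-0.13,4,0.1,0.75],[0,-0.13,5.2,0.1,0.75],[0,-0.13,5.4,0.1,0.7],[0,-0.13,5.4,0.1,0.65],[0,-0.13,5.4,0.1,0.6],[0,-0.13,5.4,0.1,0.5],[0,-0.13,5.4,0.1,0.5]],
], newtons=25)

```text
t: 10.2
position: [0.5849, -0.0497, 0.0727]
eef_rot: [[-0.972, 0.235, 0.002], [0.235, 0.972, -0.0], [-0.002, 0.0, -1.0]]
contact_force: [-0.5, 1.0, 5.8]
width: 0.555
grasp_force: 30.6
```

```bash
python3 -c "
from h import *
rel(584.6,-48.8,72,166.5)
for n,xy in(('top',(302,198)),('scene',(279,232))):
  im=env.capture(n);cv2.imwrite('pics/g_%s.png'%n,im[:,:,::-1])
  try:
    p,e=fit(im,n,(.064,.048,.052,.066),xy,brass);print(n,np.round(p[:2]*1000,1),np.degrees(p[2])%180,e)
  except Exception as x: print(x)
"
```

```text
rel cm [0.05 0.08 0.07] turn -0.08 | pos [584.9 -49.7  72.7] head 166.4 w 0.555 F [-0.5  1.   5.8] g 30.6 t 10.2 tilt [ 0.0016 -0.0001]
attempt to get argmax of an empty sequence
scene [595.4 -47.5] 119.07211245075995 0.3699785455352519
```

Request:
arm_command([
  [[0,0.05,0,0,0.5],[0,0.05,0,0,0.5],[0,0.05,0,0,0.57],[0,0.05,0,0,0.6],[0,0.05,0,0,0.65],[0,0.05,0,0,0.7],[0,0.05,0,0,0.75],[0,0.05,0,0,0.75]],
])

```text
t: 11.1
position: [0.5845, -0.0492, 0.0718]
eef_rot: [[-0.972, 0.235, -0.0], [0.235, 0.972, 0.0], [0.0, 0.0, -1.0]]
contact_force: [0.4, 0.0, -0.2]
width: 0.752
grasp_force: 0.0
```

```bash
python3 -c "
from h import *
rel(584.6,-48.8,72,166.5)"
```

```text
rel cm [-0.    0.04 -0.02] turn -0.09 | pos [584.5 -49.2  71.8] head 166.4 w 0.752 F [ 0.4  0.  -0.2] g 0.0 t 11.1 tilt [-0.0001  0.0001]
```

Request:
arm_command([
  [[0,0,-1,0,0.75],[0,0,-3,0,0.75],[0,0,-6,0,0.75],[0,4,-6,0,0.75],[0,8,-6,0,0.75],[0,12,-6,0,0.75],[0,15,-6,0,0.75],[0,15,-6,0,0.75]],
])

```text
t: 11.9
position: [0.6202, 0.0999, 0.1324]
eef_rot: [[-0.973, 0.232, 0.001], [0.232, 0.973, 0.001], [-0.001, 0.001, -1.0]]
contact_force: [-0.3, -0.0, -0.2]
width: 0.752
grasp_force: 0.0
```

```bash
python3 -c "
from h import *
rel(625.5,139,125,12.8)
for n,xy in(('top',(302,198)),('scene',(279,232))):
  im=env.capture(n);cv2.imwrite('pics/h_%s.png'%n,im[:,:,::-1])
  try:
    p,e=fit(im,n,(.064,.048,.052,.066),xy,brass);print(n,np.round(p[:2]*1000,1),np.degrees(p[2])%180,e)
  except Exception as x: print(x)
"
```

```text
rel cm [0.39 3.92 0.74] turn -26.19 | pos [620.2  99.9 132.4] head 166.6 w 0.752 F [-0.3 -0.  -0.2] g 0.0 t 11.9 tilt [0.0008 0.0006]
top [584.9 -52.4] 166.2674460613408 0.04783812756834018
scene [582.7 -52.9] 165.2585678853816 0.033104728510287215
```

```bash
cat > m.py <<'E'
from h import *
c,s=np.cos(np.radians(166.5)),np.sin(np.radians(166.5));N=np.array([584.5,-48.8])
def meas(tag,dims,pts):
    for n,xy in pts:
        im=cv2.imread(f"pics/{tag}_{n}.png")[:,:,::-1]
        for nm,f in(("ratio1.6",lambda b:b[...,0]>1.6*b[...,2]),("diff",lambda b:b[...,0]-b[...,2]>52),("diff40",lambda b:b[...,0]-b[...,2]>40)):
            p,e=fit(im,n,dims,xy,f);d=p[:2]*1000-N
            print(tag,n,nm,"nest x,y:",np.round([c*d[0]+s*d[1],-(-s*d[0]+c*d[1])],1),"(y sign: tool y)",np.round(np.degrees(p[2])%180,1),round(e,3))
if __name__=="__main__":
    meas("h",(.064,.048,.052,.066),(("top",(302,198)),("scene",(279,232))))
    S0=cv2.imread("pics/scene0.png")[:,:,::-1]
    for th in(90,120,140):
        p,e=fit(S0,"scene",(.068,.052,.0515,.052),(277,236),lambda b:(b.min(-1)>th)&(b[...,0]-b[...,2]>8));d=p[:2]*1000-N
        print("platen scene",np.round([c*d[0]+s*d[1],s*d[0]-c*d[1]],1),np.degrees(p[2])%180,e)
E
python3 m.py
python3 - <<'E'
import cv2,numpy as np
a=cv2.imread("pics/h_top.png")[170:230,270:335];b=cv2.imread("pics/h_scene.png")[205:265,245:310]
cv2.imwrite("pics/hh.png",cv2.resize(np.hstack([a,b]),None,fx=6,fy=6,interpolation=cv2.INTER_CUBIC))
E
```

```text
h top ratio1.6 nest x,y: [-1.2 -3.5] (y sign: tool y) 167.1 0.031
h top diff nest x,y: [-0.9 -3. ] (y sign: tool y) 166.5 0.036
h top diff40 nest x,y: [-0.7 -3. ] (y sign: tool y) 167.0 0.038
h scene ratio1.6 nest x,y: [ 0.9 -3.8] (y sign: tool y) 164.5 0.072
h scene diff nest x,y: [ 1.9 -2.3] (y sign: tool y) 162.7 0.179
h scene diff40 nest x,y: [ 1.5 -2.8] (y sign: tool y) 167.7 0.07
platen scene [-0.  -2.3] 166.0340839412509 0.19962611156022633
platen scene [ 1.1 -1. ] 166.6658943766253 0.06228508401998313
platen scene [ 1.5 -0.1] 166.05631108227877 0.11577364680153089
```

View pics/hh.png

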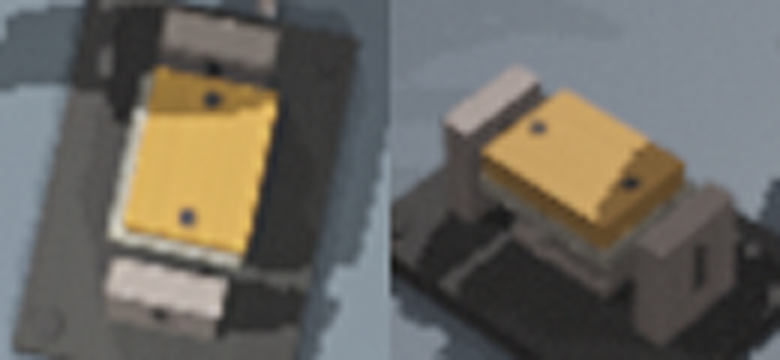

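The left half (top view) shows a platen strip on the block's +y and -x sides and none on -y. So the jaws sit about 3 mm off TCP along the tool's y. I'll shift the block +2.8 mm in tool y and +0.6 mm in tool x.

Request:
arm_command([
  [[0,-4,0,0,0.75],[0,-8,0,0,0.75],[0,-12,0,0,0.75],[0,-15,0,0,0.75],[0,-15,0,0,0.75],[0,-15,0,0,0.75],[0,-15,0,0,0.75]],
])

```text
t: 12.7
position: [0.5845, -0.0491, 0.1321]
eef_rot: [[-0.972, 0.235, 0.0], [0.235, 0.972, 0.0], [-0.0, 0.0, -1.0]]
contact_force: [-0.1, -0.2, 0.1]
width: 0.751
grasp_force: 0.0
```

```bash
python3 -c "
from h import *
rel(584.5,-49.2,71.8,166.5)"
```

```text
rel cm [-0.   -0.01  6.03] turn -0.1 | pos [584.5 -49.1 132.1] head 166.4 w 0.751 F [-0.1 -0.2  0.1] g 0.0 t 12.7 tilt [0.0002 0.0001]
```

Request:
arm_command([
  [[0,0,2.5,-0.1,0.75],[0,0,5,-0.1,0.75],[0,0,6,-0.1,0.7],[0,0,6,-0.1,0.6],[0,0,6,-0.1,0.5],[0,0,6,-0.1,0.45],[0,0,6,-0.1,0.45],[0,0,6,-0.1,0.45]],
], newtons=40)

```text
t: 13.5
position: [0.5847, -0.0492, 0.0722]
eef_rot: [[-0.972, 0.233, 0.001], [0.233, 0.972, -0.0], [-0.001, -0.0, -1.0]]
contact_force: [-0.9, 0.6, -4.0]
width: 0.549
grasp_force: 42.0
```

Request:
arm_command([
  [[0,0,-0.3,0,0.45],[0.06,0.28,-0.3,0,0.45],[0.06,0.28,-0.3,0,0.45],[0.06,0.28,-0.15,0,0.45],[0.06,0.28,0,0,0.45],[0.06,0.28,0,0,0.45],[0.06,0.28,0,0,0.6],[0.06,0.28,0,0,0.75]],
])

```text
t: 14.3
position: [0.5847, -0.0464, 0.0719]
eef_rot: [[-0.972, 0.233, 0.0], [0.233, 0.972, -0.0], [-0.0, -0.0, -1.0]]
contact_force: [-0.0, 1.4, 0.2]
width: 0.742
grasp_force: 0.0
```

Request:
arm_command([
  [[0,0,0,0,0.75],[0,0,0,0,0.75],[0,0,-2,0,0.75],[0,0,-6,0,0.75],[0,5,-6,0,0.75],[0,10,-6,0,0.75],[0,14,-6,0,0.75],[0,14,-6,0,0.75]],
])

```text
t: 15.1
position: [0.6178, 0.094, 0.1317]
eef_rot: [[-0.973, 0.229, 0.0], [0.229, 0.973, 0.001], [-0.0, 0.001, -1.0]]
contact_force: [-0.7, -1.2, 0.5]
width: 0.753
grasp_force: 0.0
```

```bash
python3 -c "
from m import *
rel(625.5,139,125,12.8)
for n in('top','scene'): cv2.imwrite('pics/i_%s.png'%n,env.capture(n)[:,:,::-1])
meas('i',(.064,.048,.052,.066),(('top',(302,198)),('scene',(279,232))))
a=cv2.imread('pics/i_top.png')[170:230,270:335];b=cv2.imread('pics/i_scene.png')[205:265,245:310]
cv2.imwrite('pics/ii.png',cv2.resize(np.hstack([a,b]),None,fx=6,fy=6,interpolation=cv2.INTER_CUBIC))
"
```

```text
rel cm [0.28 4.56 0.67] turn -26.05 | pos [617.8  94.  131.7] head 166.7 w 0.753 F [-0.7 -1.2  0.5] g 0.0 t 15.1 tilt [0.0005 0.0008]
i top ratio1.6 nest x,y: [-1.2  0.5] (y sign: tool y) 167.1 0.037
i top diff nest x,y: [-0.5  0.6] (y sign: tool y) 166.7 0.044
i top diff40 nest x,y: [-0.5  0.6] (y sign: tool y) 166.8 0.048
i scene ratio1.6 nest x,y: [0.9 0.2] (y sign: tool y) 165.7 0.08
i scene diff nest x,y: [2.2 1. ] (y sign: tool y) 160.9 0.179
i scene diff40 nest x,y: [ 1.5 -0.2] (y sign: tool y) 165.7 0.074
```

View pics/ii.png

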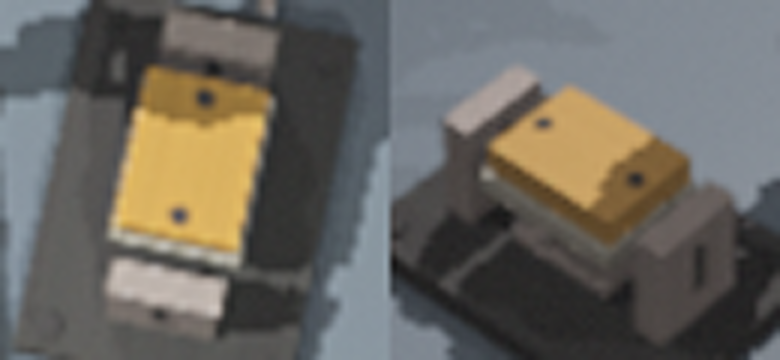

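The platen margin now shows on both long sides, within about 0.5 mm. Next, fetch the plate.

Request:
arm_command([
  [[0.3,2,0.5,-6,0.75],[0.35,3.5,0.6,-13,0.75],[0.35,4.5,0.6,-20,0.75],[0.35,4.85,0.6,-26,0.75],[0.35,4.85,0.6,-26,0.75],[0.35,4.85,0.6,-26,0.75]],
])

```text
t: 15.8
position: [0.625, 0.1367, 0.1258]
eef_rot: [[-0.977, -0.212, -0.0], [-0.212, 0.977, -0.0], [0.0, -0.0, -1.0]]
contact_force: [0.4, 0.1, 0.3]
width: 0.748
grasp_force: 0.0
```

```bash
python3 -c "
from h import *
rel(624.8,141.9,18,12.8)"
```

```text
rel cm [-0.09  0.51 10.78] turn -0.53 | pos [625.  136.7 125.8] head -167.7 w 0.748 F [0.4 0.1 0.3] g 0.0 t 15.8 tilt [-0.0002 -0.0002]
```

Request:
arm_command([
  [[-0.09,0.51,4,-0.5,0.75],[-0.09,0.51,8,-0.5,0.75],[-0.09,0.51,10,-0.5,0.75],[-0.09,0.51,10.5,-0.5,0.7],[-0.09,0.51,10.6,-0.5,0.65],[-0.09,0.51,10.75,-0.5,0.65],[-0.09,0.51,10.75,-0.5,0.65]],
])

```text
t: 16.5
position: [0.6256, 0.1429, 0.0195]
eef_rot: [[-0.974, -0.225, 0.002], [-0.225, 0.974, 0.0], [-0.002, -0.0, -1.0]]
contact_force: [-0.3, 0.0, 0.4]
width: 0.65
grasp_force: 0.0
```

Request:
arm_command([
  [[0,0,0,0,0.4],[0,0,0,0,0.4],[0,0,0,0,0.4],[0,0,0,0,0.4],[0,0,0,0,0.4]],
])

```text
t: 17.0
position: [0.6256, 0.1429, 0.0198]
eef_rot: [[-0.974, -0.225, 0.002], [-0.225, 0.974, -0.0], [-0.002, -0.001, -1.0]]
contact_force: [-1.8, -1.3, 9.9]
width: 0.538
grasp_force: 39.6
```

```bash
python3 -c "
from h import *
rel(624.8,141.9,18,12.8)"
```

```text
rel cm [ 0.1  -0.08  0.18] turn 0.2 | pos [625.6 142.9  19.8] head -167.0 w 0.538 F [-1.8 -1.3  9.9] g 39.6 t 17.0 tilt [ 0.0022 -0.0002]
```

Request:
arm_command([
  [[0,0,-3,0,0.4],[0,0,-7,0,0.4],[0,0,-11,0,0.4],[0,0,-13,0,0.4],[0,0,-13,0,0.4],[0,0,-13,0,0.4]],
])

```text
t: 17.6
position: [0.6248, 0.143, 0.1481]
eef_rot: [[-0.974, -0.225, 0.0], [-0.225, 0.974, 0.0], [-0.0, -0.0, -1.0]]
contact_force: [-0.4, -0.4, -2.5]
width: 0.534
grasp_force: 41.7
```

```bash
python3 -c "
from h import *
rel(585.4,-46.6,145,166.6)"
```

```text
rel cm [  8.1  -17.59   0.31] turn 26.41 | pos [624.8 143.  148.1] head -167.0 w 0.534 F [-0.4 -0.4 -2.5] g 41.7 t 17.6 tilt [0.0002 0.    ]
```

Request:
arm_command([
  [[1.7,-3.5,0,5,0.4],[3.4,-7.1,0,11,0.4],[5,-10.7,0,17,0.4],[6.6,-14.2,0.2,23,0.4],[8.1,-17.6,0.3,26.4,0.4],[8.1,-17.6,0.3,26.4,0.4],[8.1,-17.6,0.3,26.4,0.4],[8.1,-17.6,0.3,26.4,0.4]],
])

```text
t: 18.4
position: [0.5853, -0.046, 0.1445]
eef_rot: [[-0.973, 0.231, -0.001], [0.231, 0.973, 0.001], [0.001, 0.0, -1.0]]
contact_force: [0.2, -0.8, -1.7]
width: 0.538
grasp_force: 41.8
```

Request:
arm_command([
  [[0,0,0,0,0.4],[0,0,0,0,0.4]],
])

```text
t: 18.6
position: [0.5857, -0.0459, 0.1451]
eef_rot: [[-0.973, 0.23, -0.0], [0.23, 0.973, 0.0], [0.0, 0.0, -1.0]]
contact_force: [-0.9, 0.1, -1.9]
width: 0.537
grasp_force: 41.8
```

```bash
python3 -c "
from h import *
rel(585.0,-46.5,90,166.6)"
```

```text
rel cm [ 0.05 -0.08  5.51] turn 0.09 | pos [585.7 -45.9 145.1] head 166.7 w 0.537 F [-0.9  0.1 -1.9] g 41.8 t 18.6 tilt [-0.0003  0.0001]
```

Request:
arm_command([
  [[0.05,-0.07,2.5,0.1,0.4],[0.05,-0.07,4.5,0.1,0.4],[0.05,-0.07,5.4,0.1,0.4],[0.05,-0.07,5.6,0.1,0.4],[0.05,-0.07,5.7,0.1,0.4],[0.05,-0.07,5.8,0.1,0.4],[0.05,-0.07,5.8,0.1,0.4],[0.05,-0.07,5.8,0.1,0.4]],
])

```text
t: 19.4
position: [0.5852, -0.0474, 0.0878]
eef_rot: [[-0.972, 0.233, 0.001], [0.233, 0.972, -0.0], [-0.001, 0.0, -1.0]]
contact_force: [0.0, -0.1, -1.7]
width: 0.531
grasp_force: 41.8
```

```bash
python3 -c "
from h import *
rel(585.0,-46.5,86,166.6)"
```

```text
rel cm [0.04 0.08 0.18] turn -0.09 | pos [585.2 -47.4  87.8] head 166.5 w 0.531 F [ 0.  -0.1 -1.7] g 41.8 t 19.4 tilt [ 0.0007 -0.0001]
```

Request:
arm_command([
  [[0.02,0.07,0.05,0,0.4],[0.02,0.07,0.1,0,0.4],[0.02,0.07,0.15,0,0.4],[0.02,0.07,0.15,0,0.4]],
])

```text
t: 19.8
position: [0.5849, -0.0466, 0.0859]
eef_rot: [[-0.972, 0.233, 0.0], [0.233, 0.972, 0.0], [-0.0, 0.0, -1.0]]
contact_force: [-0.7, 1.0, 0.4]
width: 0.533
grasp_force: 42.2
```

```bash
python3 -c "
from h import *
rel(585.0,-46.5,86,166.6)"
```

```text
rel cm [-0.01  0.01 -0.01] turn -0.09 | pos [584.9 -46.6  85.9] head 166.5 w 0.533 F [-0.7  1.   0.4] g 42.2 t 19.8 tilt [0. 0.]
```

Contact: the weight has come off the wrist. I'll release, which also lets the jaws line up both blanks, and back away to look.

Request:
arm_command([
  [[0,0,0,0,0.57],[0,0,0,0,0.62],[0,0,0,0,0.7],[0,0,0,0,0.75],[0,0,0,0,0.75],[0,0,0,0,0.75]],
])

```text
t: 20.4
position: [0.5849, -0.0466, 0.0858]
eef_rot: [[-0.972, 0.233, 0.0], [0.233, 0.972, -0.0], [-0.0, -0.0, -1.0]]
contact_force: [0.6, 1.0, 0.1]
width: 0.751
grasp_force: 0.0
```

Request:
arm_command([
  [[0,0,-2,0,0.75],[0,0,-5,0,0.75],[0,4,-5,0,0.75],[0,8,-5,0,0.75],[0,12,-5,0,0.75],[0,14,-5,0,0.75],[0,14,-5,0,0.75],[0,14,-5,0,0.75]],
])

```text
t: 21.2
position: [0.6174, 0.0896, 0.1357]
eef_rot: [[-0.973, 0.232, -0.0], [0.232, 0.973, -0.0], [0.0, -0.0, -1.0]]
contact_force: [-1.0, 1.5, -1.0]
width: 0.75
grasp_force: 0.0
```

```bash
python3 -c "
from m import *
rel(584.9,-46.6,130,166.6)
for n in('top','scene'): cv2.imwrite('pics/j_%s.png'%n,env.capture(n)[:,:,::-1])
meas('j',(.064,.048,.052,.074),(('top',(302,198)),('scene',(279,230))))
a=cv2.imread('pics/j_top.png')[170:230,270:335];b=cv2.imread('pics/j_scene.png')[205:265,245:310]
cv2.imwrite('pics/jj.png',cv2.resize(np.hstack([a,b]),None,fx=6,fy=6,interpolation=cv2.INTER_CUBIC))
"
```

```text
rel cm [ -0.   -14.     0.57] turn -0.04 | pos [617.4  89.6 135.7] head 166.6 w 0.75 F [-1.   1.5 -1. ] g 0.0 t 21.2 tilt [-0.0003 -0.0002]
j top ratio1.6 nest x,y: [-1.4  0.2] (y sign: tool y) 166.4 0.04
j top diff nest x,y: [-0.7  0.2] (y sign: tool y) 166.6 0.054
j top diff40 nest x,y: [-0.6  0.4] (y sign: tool y) 166.3 0.05
j scene ratio1.6 nest x,y: [ 0.8 -1.3] (y sign: tool y) 163.4 0.076
j scene diff nest x,y: [2.3 1.8] (y sign: tool y) 161.4 0.166
j scene diff40 nest x,y: [1.6 0.3] (y sign: tool y) 165.4 0.066
```

View pics/jj.png

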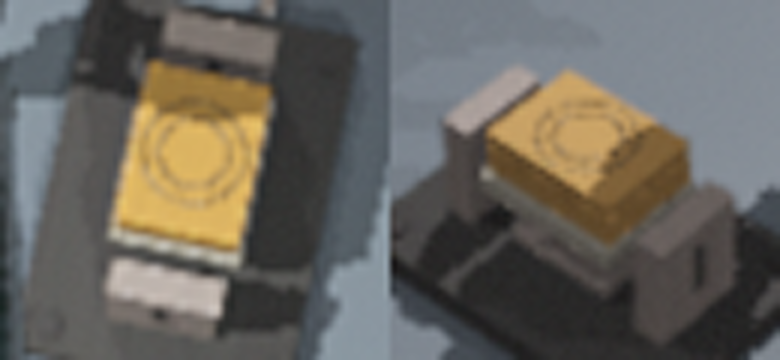

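Rings face up and the pile is square and centred (ring centre around crop 195,150). Now I shut the fingers and probe the near gauge post's top for its height.

```bash
python3 -c "
from h import *
rel(534.4,-34.5,100,166.6)"
```

```text
rel cm [  5.19 -13.92   3.58] turn -0.13 | pos [617.4  88.7 135.8] head 166.5 w 0.749 F [-0.3  0.1  0.9] g 0.0 t 21.3 tilt [-0.0002 -0.0002]
```

Request:
arm_command([
  [[2,-4,0,0,0],[4,-8,0,0,0],[5.2,-12,0.5,0,0],[5.2,-14,1.5,0,0],[5.2,-14,2.5,0,0],[5.2,-14,3.5,0,0],[5.2,-14,3.5,0,0],[5.2,-14,3.5,0,0]],
])

```text
t: 22.1
position: [0.5345, -0.0339, 0.1007]
eef_rot: [[-0.973, 0.232, -0.0], [0.232, 0.973, 0.0], [0.0, 0.0, -1.0]]
contact_force: [-0.9, 0.5, 0.6]
width: -0.003
grasp_force: 0.0
```

Request:
arm_command([
  [[0,0,0,0,0],[0,0,0,0,0],[0,0,0.5,0,0],[0,0,1,0,0],[0,0,1,0,0]],
])

```text
t: 22.6
position: [0.5339, -0.0343, 0.09]
eef_rot: [[-0.972, 0.233, -0.001], [0.233, 0.972, 0.0], [0.001, -0.0, -1.0]]
contact_force: [0.1, -0.9, -0.4]
width: 0.001
grasp_force: 0.0
```

```bash
python3 -c "
from h import *
rel(534.4,-34.5,85,166.6)
im=env.capture('scene');cv2.imwrite('pics/k.png',cv2.resize(im[170:280,210:340,::-1],None,fx=5,fy=5,interpolation=cv2.INTER_CUBIC))"
```

```text
rel cm [-0.05 -0.01  0.5 ] turn -0.08 | pos [533.9 -34.3  90. ] head 166.5 w 0.001 F [ 0.1 -0.9 -0.4] g 0.0 t 22.6 tilt [-0.0012  0.0002]
```

View pics/k.png

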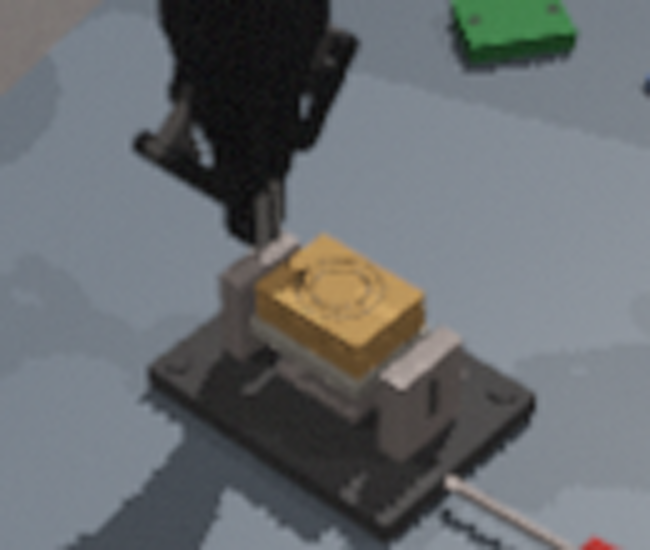

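The shut fingers are just above the near post (crop 255,245), clear of the pile. I'll probe down in small steps.

Request:
arm_command([
  [[0,0,0.2,0,0],[0,0,0.3,0,0],[0,0,0.3,0,0]],
])

```text
t: 22.95
position: [0.5343, -0.0345, 0.0877]
eef_rot: [[-0.972, 0.233, -0.0], [0.233, 0.972, 0.0], [0.0, 0.0, -1.0]]
contact_force: [0.1, 0.4, -0.2]
width: -0.001
grasp_force: 0.0
```

Request:
arm_command([
  [[0,0,0.1,0,0],[0,0,0.2,0,0],[0,0,0.2,0,0]],
])

```text
t: 23.25
position: [0.5343, -0.0344, 0.0857]
eef_rot: [[-0.972, 0.233, -0.0], [0.233, 0.972, 0.0], [0.0, 0.0, -1.0]]
contact_force: [-0.0, 0.7, 0.3]
width: 0.001
grasp_force: 0.0
```

Request:
arm_command([
  [[0,0,0.1,0,0],[0,0,0.2,0,0],[0,0,0.2,0,0]],
])

```text
t: 23.55
position: [0.5343, -0.0345, 0.0837]
eef_rot: [[-0.972, 0.233, -0.0], [0.233, 0.972, 0.0], [0.0, -0.0, -1.0]]
contact_force: [-0.4, 0.8, -0.3]
width: -0.002
grasp_force: 0.0
```

Request:
arm_command([
  [[0,0,0.1,0,0],[0,0,0.1,0,0]],
])

```text
t: 23.75
position: [0.5343, -0.0344, 0.0827]
eef_rot: [[-0.972, 0.233, -0.0], [0.233, 0.972, 0.0], [0.0, 0.0, -1.0]]
contact_force: [-0.4, -0.8, 0.0]
width: 0.003
grasp_force: 0.0
```

Request:
arm_command([
  [[0,0,0.1,0,0],[0,0,0.1,0,0]],
])

```text
t: 23.95
position: [0.5343, -0.0345, 0.0817]
eef_rot: [[-0.972, 0.233, -0.0], [0.233, 0.972, 0.0], [0.0, -0.0, -1.0]]
contact_force: [-0.3, 0.6, -0.8]
width: 0.001
grasp_force: 0.0
```

Request:
arm_command([
  [[0,0,0.1,0,0],[0,0,0.1,0,0]],
])

```text
t: 24.15
position: [0.5343, -0.0344, 0.0807]
eef_rot: [[-0.972, 0.233, -0.0], [0.233, 0.972, 0.0], [0.0, -0.0, -1.0]]
contact_force: [0.4, 0.1, 0.4]
width: -0.0
grasp_force: 0.0
```

Request:
arm_command([
  [[0,0,0.1,0,0],[0,0,0.1,0,0]],
])

```text
t: 24.35
position: [0.5344, -0.0344, 0.0805]
eef_rot: [[-0.972, 0.233, 0.001], [0.233, 0.972, -0.0], [-0.001, -0.0, -1.0]]
contact_force: [-3.8, 0.7, 12.8]
width: -0.001
grasp_force: 6.0
```

Request:
arm_command([
  [[0,0,-0.03,0,0],[0,0,-0.03,0,0],[0,0,-0.03,0,0]],
])

```text
t: 24.65
position: [0.5344, -0.0345, 0.0805]
eef_rot: [[-0.972, 0.233, 0.0], [0.233, 0.972, -0.0], [-0.0, -0.0, -1.0]]
contact_force: [-2.6, 0.7, 6.9]
width: 0.0
grasp_force: 4.0
```

```bash
python3 -c "
from h import *
rel(534.4,-34.5,85,166.6);s=env.observe();print(s['position'],s['contact_force'])
env.capture('top');s=env.observe();print(s['position'],s['contact_force'])
"
```

```text
rel cm [-0.   -0.   -0.45] turn -0.09 | pos [534.4 -34.5  80.5] head 166.5 w 0.0 F [-2.6  0.7  6.9] g 4.0 t 24.65 tilt [ 0.0003 -0.0001]
[ 0.5343923  -0.03445583  0.08046876] [-2.63273258  0.70938803  6.88570932]
[ 0.53438241 -0.0344767   0.08047683] [-2.98018643e+00 -5.45418735e-03  8.46433438e+00]
```

Request:
arm_command([
  [[0,0,-0.5,0,0],[0,0,-1.5,0,0],[0,0,-2.5,0,0],[-2,0,-2.5,0,0],[-4,0,-2.5,0,0],[-5.2,0,-2.5,0,0],[-5.2,0,-2.5,0,0],[-5.2,0,-2.5,0,0]],
])

```text
t: 25.5
position: [0.5846, -0.0465, 0.1054]
eef_rot: [[-0.972, 0.233, -0.0], [0.233, 0.972, 0.0], [0.0, -0.0, -1.0]]
contact_force: [-0.6, -0.9, -0.4]
width: -0.001
grasp_force: 0.0
```

```bash
python3 -c "
from h import *
rel(584.8,-46.6,80.5,166.6)"
```

```text
rel cm [-0.02 -0.01  2.49] turn -0.09 | pos [584.6 -46.5 105.4] head 166.5 w -0.001 F [-0.6 -0.9 -0.4] g 0.0 t 25.5 tilt [-0.0001  0.    ]
```

Flush is at TCP z = 80.5 mm. Now I press the pile, centred.

Request:
arm_command([
  [[0,0,0.6,0,0],[0,0,1.0,0,0],[0,0,1.2,0,0],[0,0,1.35,0,0],[0,0,1.5,0,0],[0,0,1.5,0,0]],
])

```text
t: 26.1
position: [0.5847, -0.0465, 0.0901]
eef_rot: [[-0.972, 0.233, -0.0], [0.233, 0.972, 0.0], [0.0, -0.0, -1.0]]
contact_force: [-1.8, -0.1, 3.1]
width: -0.005
grasp_force: 1.7
```

Request:
arm_command([
  [[0,0,0.1,0,0],[0,0,0.2,0,0],[0,0,0.3,0,0],[0,0,0.4,0,0],[0,0,0.5,0,0],[0,0,0.5,0,0],[0,0,0.5,0,0]],
])

```text
t: 26.8
position: [0.5848, -0.0466, 0.0852]
eef_rot: [[-0.972, 0.233, -0.0], [0.233, 0.972, 0.0], [0.0, -0.0, -1.0]]
contact_force: [-4.1, 0.5, 6.0]
width: -0.002
grasp_force: 2.9
```

Request:
arm_command([
  [[0,0,0.1,0,0],[0,0,0.2,0,0],[0,0,0.3,0,0],[0,0,0.4,0,0],[0,0,0.4,0,0],[0,0,0.4,0,0],[0,0,0.4,0,0]],
])

```text
t: 27.5
position: [0.5848, -0.0465, 0.0813]
eef_rot: [[-0.972, 0.233, -0.0], [0.233, 0.972, 0.0], [0.0, 0.0, -1.0]]
contact_force: [-5.2, 1.7, 7.5]
width: 0.003
grasp_force: 3.9
```

```bash
python3 -c "
from h import *
rel(584.8,-46.6,80.48,166.6)"
```

```text
rel cm [-0.01 -0.01  0.08] turn -0.08 | pos [584.8 -46.5  81.3] head 166.5 w 0.003 F [-5.2  1.7  7.5] g 3.9 t 27.5 tilt [-0.0001  0.    ]
```

Request:
arm_command([
  [[0.02,0,0.04,0,0],[0.04,0,0.08,0,0],[0.04,0,0.08,0,0],[0.04,0,0.08,0,0]],
])

```text
t: 27.9
position: [0.5847, -0.0465, 0.0806]
eef_rot: [[-0.972, 0.233, 0.001], [0.233, 0.972, -0.0], [-0.001, 0.0, -1.0]]
contact_force: [-3.4, -0.3, 7.5]
width: -0.0
grasp_force: 4.0
```

```bash
python3 -c "
from m import *
s=env.observe();print(s['position']*1000,s['contact_force'],s['moment'])
for n in('top','scene'): cv2.imwrite('pics/l_%s.png'%n,env.capture(n)[:,:,::-1])
s=env.observe();print(s['position']*1000,s['contact_force'])
a=cv2.imread('pics/l_top.png')[165:235,265:340];b=cv2.imread('pics/l_scene.png')[205:275,240:315]
cv2.imwrite('pics/ll.png',cv2.resize(np.hstack([a,b]),None,fx=5.3,fy=5.3,interpolation=cv2.INTER_CUBIC))
"
```

```text
[584.74105951 -46.53324774  80.64196815] [-3.38707779 -0.27943211  7.47246296] [ 0.12039058  0.71012713 -0.01152187]
[584.76591028 -46.52255166  80.65713421] [-3.92535777  0.13604828  8.54639394]
```

View pics/ll.png

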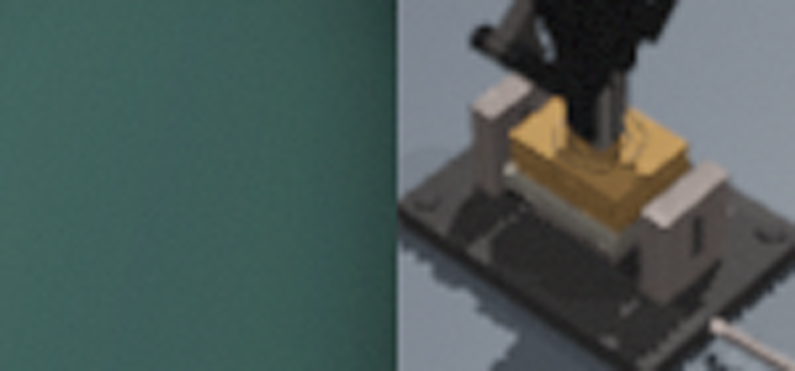

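The fingers press at the ring centre, the pile is still square, and its top is level with the posts. One last trim of 0.15 mm.

Request:
arm_command([
  [[0.01,0,0.015,0,0],[0.02,0,0.015,0,0],[0.02,0,0.015,0,0],[0.02,0,0.015,0,0],[0.02,0,0.015,0,0]],
])

```text
t: 28.5
position: [0.5847, -0.0465, 0.0806]
eef_rot: [[-0.972, 0.233, 0.001], [0.233, 0.972, -0.0], [-0.001, 0.0, -1.0]]
contact_force: [-2.7, -0.1, 8.0]
width: -0.005
grasp_force: 4.1
```

```bash
python3 -c "
from plant import env
s=env.observe();print(s['position']*1000,s['contact_force'])
if abs(s['position'][2]*1000-80.48)<.25: print(env.job_done())
"
```

```text
[584.73697979 -46.52744762  80.58762149] [-2.71997944 -0.12394536  7.95412836]
the job is handed in; nothing more can be done
None
```

I handed the job in at 28.5 s: the pile (thick blank below, ringed thin blank on top) is pressed about 0.1 mm short of the height probed on one gauge post and still held at about 8 N; the last clear views before pressing put it square and roughly 1 mm off the platen's centre.

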